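# Clear the roll off its peg and close up the box rack

### The job

The green paper roll on the rack's peg sticks out into the track and stops the game boxes from closing up: lift it off its peg and lay it flat in the white basket. Then slide the three boxes along the rack, without lifting any of them, until you feel the whole row come up tight against the dark end board; the felt pad on that board has just been glued, so hold the row against it with a steady 12 N or so for a good second (over 18 N would squeeze the glue out), then draw back. Leave the mug, paint jar, glue stick, blue roll and stapler where they are.

Things in the scene. Friction and masses are not known exactly. Their poses are not given: they have to be found in the camera images.
- rack: plywood box rack, fixed. Origin: underside, mid-track. The track runs along its y, floor at z = 8 mm, 70 mm wide (x -35 to +35 mm), y from -160 mm (open end, no wall) to +155 mm (end board). Far side (x +35 to +45): wall, top at z = 34 mm; near side: 4 mm thick lip, top at z = 14 mm.
- peg_top (a point): centre of the top of the dark wooden roll peg beside the track (rack frame -49, +43, 78 mm). The peg is upright, 14 mm in diameter, with a 26 mm diameter collar at its foot whose top (z = 16 mm) carries the roll.
- end_face (a point): centre of the end board's felt-lined inner face at the track floor (rack frame 0, +155, 8 mm); axes as the rack's, y points from the boxes into the board. The closed row is 162 mm long, so it then ends 162 mm before this point.
- endboard: thin dark wooden end board at the rack's +y end, 84 mm wide, 62 mm high above the track floor, 10 mm thick; it is fixed to the rack. Origin: lower edge of its inner face, 3 mm in +x from end_face.
- green_roll: green paper roll wound on a cardboard core, 64 mm outer diameter, 44 mm high, bore 20 mm, about 120 g, standing axis upright on the collar of the rack's peg, its side reaching 18 mm into the track. Origin: centre of its underside; z is its axis.
- red_box: red game box with a paper label on top, upright on the rack floor: 62 mm along the rack's y, 64 mm along x, 60 mm high, about 260 g. Origin: centre of its underside; axes as the rack's at the start. The three boxes may stand in any order along the rack.
- blue_box: blue game box with a paper label on top, upright on the rack floor: 54 mm along the rack's y, 64 mm along x, 60 mm high, about 220 g. Origin: centre of its underside; axes as the rack's at the start. The three boxes may stand in any order along the rack.
- yellow_box: yellow game box with a paper label on top, upright on the rack floor: 46 mm along the rack's y, 64 mm along x, 60 mm high, about 190 g. Origin: centre of its underside; axes as the rack's at the start. The three boxes may stand in any order along the rack.
- basket: shallow white open basket, 150 x 150 mm outside, 30 mm high, walls and floor about 4 to 5 mm, fixed. Origin: centre of its underside. It stands to the left or to the right in front of the robot (a red pencil tray of the same size is on the other side).
- mug: white mug, 76 mm diameter, 85 mm high, handle at its +y; origin centre of underside. Leave alone.
- paint_jar: paint jar with orange cap, 60 mm diameter, 75 mm high; origin centre of underside. Leave alone.
- glue_stick: upright red glue stick, 28 mm diameter, 85 mm high; origin centre of underside. Leave alone.
- blue_roll: blue paper roll lying flat on the table, 58 mm diameter, 25 mm high; origin centre of underside. It is not the roll to move.
- stapler: grey and black stapler, 130 mm long (x), 36 mm wide, 42 mm high; origin centre of underside. Leave alone.

How it is judged:
By the outcome, as a careful person would: the job done as asked, in the order asked, and still so for the second after the job is handed in, with the robot touching nothing.
It also fails if it takes over 72 s, if anything falls off the work surface, if the arm or the gripper's body presses on something with over 40 N, if the wrist force passes 120 N, or if a joint passes its speed limit or range.

### The arm

A 7-joint arm with a two-finger parallel gripper is mounted at the origin on the work surface. World frame = base frame: x ahead of the robot, y to its left, z up, the work surface at z = 0. Lengths are in m, angles in rad, forces in N, time in s.
With the tool pointing down it reaches from about 0.4 to 0.85 m from the base axis. Payload 4.5 kg.
Tool frame: the origin (TCP) lies midway between the tips of the shut fingers; the grasp point (between the pads) lies 19 mm behind it; z points along the fingers, y is the line along which they close (so a half turn about z gives the same grasp; the last joint's range is limited). The gripper opens to 88 mm and grips with 3 to 60 N. Pads are 18 mm wide; open, the fingers measure 123 mm over their backs; the gripper's body (75 mm by 187 mm) begins 45 mm behind the grasp point.
Start: joints at [1.201, 0.689, -0.195, 1.565, 0.157, 0.902, -0.215], TCP at [0.246, -0.575, 0.239] pointing down, gripper open.
Joint ranges: [-3.01, 3.01], [-0.46, 2.08], [-1.47, 1.51], [0.13, 2.56], [-1, 4.14], [0.04, 2.09], [-2.66, 2.66]. Speed limits (rad/s): [2.57, 2.57, 3.14, 3.14, 3.14, 3.14, 3.14].

### API

Orientations are given as a unit quaternion [x, y, z, w].
In Python, from plant import sensors, eyes, finish_job gives the robot as it stands.
- The arm moves only by the tool send_rows, never from a script. Its argument "rows" is text: rows parted by semicolons, each of 4 numbers parted by spaces: the shift along the tool's x, y, z normalised to -1 to 1, where 1 is 30 cm, then the turn about the tool's z normalised to -1 to 1, where 1 is 2 pi rad. A call has 1 to 10 rows; each row is the pose to reach, as a shift and turn from the pose commanded when the call began, along the tool's axes at that moment, turning the shorter way round; what a row does not reach only later rows make up. A row lasts 1/12 s, in which the tool goes at most 41.7 mm and 7.16 degrees, less where a joint would pass 70% of its speed; a pose out of reach is approached as far as the arm can. A call with a number of a shift or a turn outside -1 to 1 is refused whole. A call with a gripper value outside its range is refused whole. "jaw" is the closure, from -1 (fully open) to 1 (shut), set as the call begins (left out, the last holds). The fingers move at their own pace and stop on an object; "force" is the grip in N (left out, the last holds). Time passes only in rows, so rows that repeat a pose let the fingers close. It gives the time, the measured TCP pose, the force, the opening and the grip force at its end, in the units of the state.
- sensors.get_state(): the state, without advancing time (a new reading comes with each control period).
- eyes.snapshot(name): name is "scene" or "top"; returns (picture, depth): 384x512x3 uint8, red, green, blue; 384x512 float32, m along the optical axis (not along the pixel's ray), 0 where there is no reading.
- eyes.calibration(name): a dict with "fov_y" (degrees; the focal length in pixels is half the picture's height over the tangent of half this angle, whatever the lens; pixels are square), "cx", "cy" (the principal point, pixels), "world_from_camera" (4x4, takes a point from camera to world coordinates). Camera axes: x right, y down, z forward; pixel columns grow to the right and rows downward; lengths in m; the calibration is good to about 2 mm. A picture is of the moment at which its call begins. calibration takes no time and is no camera call.
- finish_job(): hands the job in; it is judged then, once.
The state is a dict: "clock": time; "q": joint angles; "qd": joint speeds; "joint_torque": joint torques, N m; "tool_pos": TCP position; "eef_rot": TCP orientation; "contact_force": force on the tool from outside, world axes, zero at the start; "moment": the same for the moment, N m; "opening": opening from 0.0 (shut) to 1.0 (fully open); "finger_force": force on a finger pad.
Only numpy, scipy, OpenCV 4.12 (cv2) and the standard library are available. Lean on these libraries where they do the work, as an engineer would, in place of code of your own. Each camera call takes 0.05 s, during which the arm holds its last target. There are 200 camera calls.

## Working session

There is one attempt and no reset: what is moved stays moved. The work goes in short steps, Python scripts to look and compute and a tool call to move; the robot and the scene stay as the last step left them, time stands still between calls to the robot, and variables do not carry over. Pictures are saved under pics/ and viewed, at most 10 in all, crops included, and the job is handed in when it is done.

Besides the shell and the picture viewer there is one more tool, called after "Emit:" by a JSON object that holds its "name" and its "arguments", one argument or row to a line. send_rows: Moves the arm, as the interface text tells. Scaled input: -1 to 1 covers 30 cm each way for a shift and 2 pi rad each way for a turn. Its arguments: {"type":"object","properties":{"rows":{"type":"string"},"jaw":{"type":"number"},"force":{"type":"number"}},"required":["rows"]}

```bash
ls; mkdir -p pics; python3 - <<'E'
from plant import sensors, eyes
import cv2, numpy as np
s=sensors.get_state()
print({k:np.round(v,4).tolist() for k,v in s.items()})
for n in ("scene","top"):
    p,d=eyes.snapshot(n); np.savez(f"{n}0.npz",p=p,d=d)
    cv2.imwrite(f"pics/{n}0.png",cv2.cvtColor(p,cv2.COLOR_RGB2BGR))
    c=eyes.calibration(n); print(n,c['fov_y'],c['cx'],c['cy'],np.round(c['world_from_camera'],4).tolist(), (d==0).mean())
E
```

```text
pics
{'clock': 0.0, 'q': [1.2008, 0.69, -0.1945, 1.5664, 0.1573, 0.9025, -0.2151], 'qd': [0.0002, -0.0002, -0.0018, 0.0, 0.0017, 0.001, -0.0005], 'joint_torque': [0.0012, -52.7566, -1.2673, -15.3427, -0.0528, 0.0063, 0.0002], 'tool_pos': [0.2453, -0.5742, 0.2379], 'eef_rot': [0.9797, 0.2006, -0.0003, -0.0009], 'contact_force': [-0.37, 0.1229, -0.6512], 'moment': [0.0133, -0.0538, -0.0317], 'finger_force': 0.0, 'opening': 0.9963}
scene 50.5711326595098 248.87856623680523 190.25555005473402 [[0.6602, 0.5385, -0.5235, 1.0731], [0.7511, -0.4727, 0.461, -0.5232], [0.0008, -0.6976, -0.7165, 0.7916], [0.0, 0.0, 0.0, 1.0]] 0.004185994466145833
top 43.884988815248335 258.20233030119334 183.41560537940185 [[0.0244, -0.995, 0.0967, 0.4386], [-0.9997, -0.024, 0.0051, -0.0517], [-0.0028, -0.0968, -0.9953, 1.4279], [0.0, 0.0, 0.0, 1.0]] 0.003992716471354167
```

View pics/scene0.png

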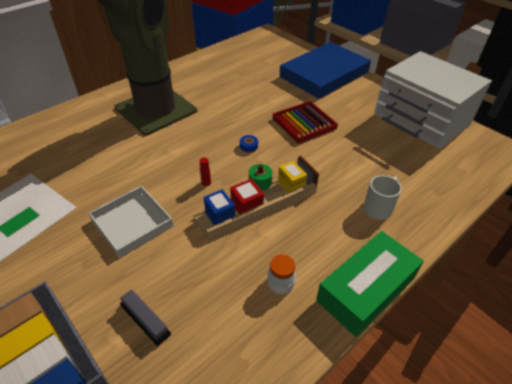

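View pics/top0.png

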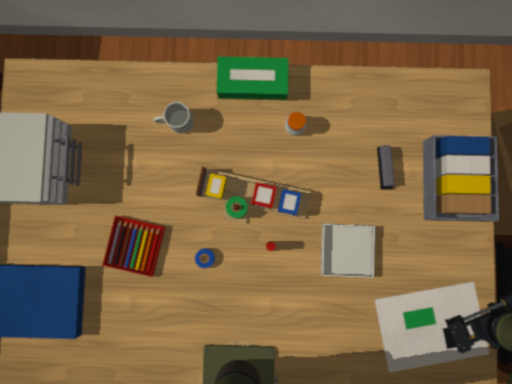

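The top view shows the end board at about (202,182), then the yellow (216,185), red (264,194) and blue (290,201) boxes. The green roll on its peg is at (237,207), on the robot's side of the track. The basket is at (349,250), on the robot's right, and the glue stick is at (271,245). The scene view shows the same layout, with the rack running from (205,225) to (312,172).

```bash
cat > h.py <<'E'
import numpy as np, cv2
from plant import sensors, eyes
from scipy.spatial.transform import Rotation as R
def cloud(n,d):
    c=eyes.calibration(n); f=192/np.tan(np.radians(c['fov_y'])/2); T=np.array(c['world_from_camera'])
    v,u=np.mgrid[:384,:512]
    P=np.stack([(u-c['cx'])/f*d,(v-c['cy'])/f*d,d],-1)
    return P@T[:3,:3].T+T[:3,3]
def ray(n,uv,z):
    c=eyes.calibration(n); f=192/np.tan(np.radians(c['fov_y'])/2); T=np.array(c['world_from_camera'])
    uv=np.atleast_2d(uv).astype(float)
    D=np.c_[(uv[:,0]-c['cx'])/f,(uv[:,1]-c['cy'])/f,np.ones(len(uv))]@T[:3,:3].T
    return T[:3,3]+D*((z-T[2,3])/D[:,2])[:,None]
HSV=dict(green=((45,90,40),(85,255,255)),red=((172,130,60),(8,255,255)),blue=((105,120,50),(125,255,255)),yellow=((20,130,90),(35,255,255)))
def mask(p,col):
    h=cv2.cvtColor(p,cv2.COLOR_RGB2HSV); lo,hi=HSV[col]
    if lo[0]>hi[0]: return cv2.inRange(h,(lo[0],)+lo[1:],(180,)+hi[1:])|cv2.inRange(h,(0,)+lo[1:],hi)
    return cv2.inRange(h,lo,hi)
def tops(n,p,d,roi=(0.4,0.75,-0.25,0.25)):
    """filled top outlines of the boxes / roll: world rect of rays cast on the top plane"""
    W=cloud(n,d); out={}
    for col,zt in (('yellow',.068),('red',.068),('blue',.068),('green',.060)):
        m=(mask(p,col)>0)&(W[...,0]>roi[0])&(W[...,0]<roi[1])&(W[...,1]>roi[2])&(W[...,1]<roi[3])&(W[...,2]>zt-.008)&(W[...,2]<zt+.01)
        m=cv2.morphologyEx(m.astype(np.uint8),cv2.MORPH_CLOSE,np.ones((3,3)))
        k,l,st,_=cv2.connectedComponentsWithStats(m)
        if k<2: continue
        i=1+np.argmax(st[1:,4]); cs,_=cv2.findContours((l==i).astype(np.uint8),cv2.RETR_EXTERNAL,cv2.CHAIN_APPROX_NONE)
        cn=max(cs,key=len)[:,0]
        w=ray(n,cn,zt)[:,:2]; r=cv2.minAreaRect((w*1000).astype(np.float32))
        z=np.median(W[l==i][:,2])
        out[col]=dict(px=cn.mean(0).round(1).tolist(),c=np.round(r[0],1).tolist(),sz=np.round(r[1],1).tolist(),ang=round(r[2],1),z=round(float(z)*1000,1),n=int(st[i,4]))
    return out
E
python3 - <<'E'
from h import *
for n in("scene","top"):
    f=np.load(n+"0.npz"); p,d=f['p'],f['d']; print(n)
    for k,v in tops(n,p,d).items(): print(k,v)
    W=cloud(n,d); h=cv2.cvtColor(p,cv2.COLOR_RGB2HSV)
    # rack: dark end board
    m=(h[...,2]<95)&(W[...,2]>.055)&(W[...,2]<.085)&(W[...,0]>.5)&(W[...,0]<.72)&(W[...,1]>0.03)&(W[...,1]<.2)
    q=W[m]; print('endboard',len(q), cv2.minAreaRect((q[:,:2]*1000).astype(np.float32)), np.median(q[:,2]))
    # far wall top
    m=(W[...,2]>.026)&(W[...,2]<.041)&(W[...,0]>.5)&(W[...,0]<.72)&(W[...,1]>-.25)&(W[...,1]<.15)
    q=W[m]; print('wall z band',len(q)); 
    # basket: white-ish points z .02-.036
    m=(h[...,1]<60)&(h[...,2]>100)&(W[...,2]>.022)&(W[...,2]<.038)&(W[...,0]>.25)&(W[...,0]<.6)&(W[...,1]<-.1)&(W[...,1]>-.5)
    q=W[m]; print('basket',len(q),cv2.minAreaRect((q[:,:2]*1000).astype(np.float32)))
    m=(mask(p,'red')>0)&(W[...,2]>.05)&(W[...,0]>.3)&(W[...,0]<.52)&(W[...,1]>-.2)&(W[...,1]<.02)
    print('glue',W[m].mean(0),W[m].max(0)[2])
    # peg top
    m=(W[...,2]>.068)&(W[...,2]<.09)&(W[...,0]>.45)&(W[...,0]<.62)&(W[...,1]>-.0)&(W[...,1]<.1)&(h[...,2]<110)
    print('peg',m.sum(),W[m].mean(0) if m.any() else '')
E
```

```text
scene
yellow {'px': [292.0, 171.5], 'c': [566.3, 72.3], 'sz': [50.6, 69.7], 'ang': 79.3, 'z': 67.5, 'n': 254}
red {'px': [246.1, 192.0], 'c': [543.5, -65.6], 'sz': [64.8, 70.5], 'ang': 78.7, 'z': 67.4, 'n': 307}
blue {'px': [218.9, 202.8], 'c': [526.7, -139.5], 'sz': [56.3, 69.4], 'ang': 78.6, 'z': 67.6, 'n': 269}
green {'px': [260.1, 172.4], 'c': [508.6, 13.0], 'sz': [58.1, 65.1], 'ang': 48.7, 'z': 58.4, 'n': 262}
endboard 201 ((561.0784912109375, 73.4592514038086), (125.74851989746094, 78.47000885009766), 66.60173797607422) 0.06468041706914462
wall z band 972
basket 363 ((387.0753479003906, -312.6628723144531), (149.3339385986328, 153.32069396972656), 89.03427124023438)
glue [ 0.44037425 -0.08044054  0.07033056] 0.0883008950389661
peg 28 [0.50559771 0.01391133 0.07516034]
top
yellow {'px': [215.8, 185.9], 'c': [561.6, 76.9], 'sz': [46.3, 64.2], 'ang': 79.0, 'z': 68.2, 'n': 229}
red {'px': [264.1, 194.8], 'c': [538.4, -61.6], 'sz': [61.7, 63.6], 'ang': 80.0, 'z': 68.2, 'n': 244}
blue {'px': [289.5, 201.6], 'c': [520.5, -134.9], 'sz': [52.0, 63.3], 'ang': 79.7, 'z': 67.9, 'n': 200}
green {'px': [236.2, 206.9], 'c': [503.6, 16.0], 'sz': [60.3, 60.3], 'ang': 1.5, 'z': 59.5, 'n': 313}
endboard 100 ((573.1454467773438, 120.72477722167969), (8.78978443145752, 80.53866577148438), 79.81692504882812) 0.06871807735789703
wall z band 402
basket 308 ((392.6921081542969, -252.96078491210938), (277.0401306152344, 161.330810546875), 83.0872573852539)
glue [ 0.45888946 -0.06999567  0.12320227] 1.4279162992391579
peg 21 [0.50127086 0.01654712 0.07717995]
```

```bash
python3 - <<'E'
import cv2,numpy as np
a=cv2.imread('pics/top0.png')[150:260,180:330]; b=cv2.imread('pics/scene0.png')[145:235,190:330]
a=cv2.resize(a,(600,440),interpolation=cv2.INTER_CUBIC); cv2.imwrite('pics/c1.png',a)
cv2.imwrite('pics/c2.png',cv2.resize(b,None,fx=5,fy=5,interpolation=cv2.INTER_CUBIC))
E
```

```text
(no output)
```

View pics/c1.png

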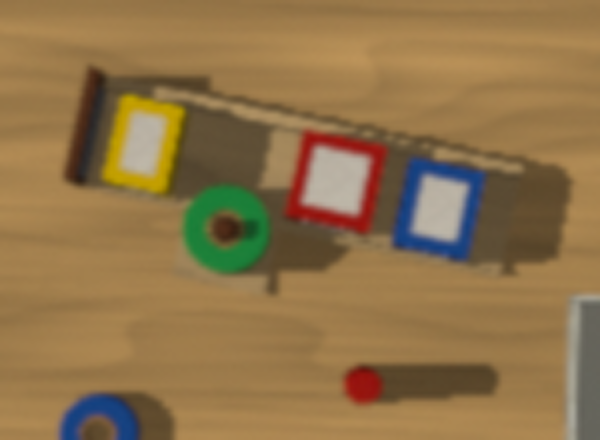

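The top crop confirms the order: end board, yellow, red, blue. The roll is centred on its peg at crop (226,228). The rack's yaw is about -10.8°. Closing the fingers along rack x (tool yaw 79.2°) suits both the grasp and the later push along tool +x.

```bash
cat >> h.py <<'E'
def go(x,y,z,psi,cmd=None):
    """tool-axis shift and turn (normalised) from the present (or commanded x,y,z,psi) to a target, tool pointing down"""
    s=sensors.get_state()
    if cmd is None:
        Rm=R.from_quat(s['eef_rot']).as_matrix(); p=np.array(s['tool_pos']); psi0=np.degrees(np.arctan2(Rm[1,0],Rm[0,0]))
    else: p=np.array(cmd[:3]); psi0=cmd[3]
    Rm=(R.from_euler('z',psi0,degrees=True)*R.from_euler('x',np.pi)).as_matrix()
    d=Rm.T@(np.array([x,y,z])-p); t=-((psi-psi0+180)%360-180)/360
    print('pos',p.round(4),'psi',round(psi0,2),'shift',(d/.3).round(4),'turn',round(t,4),'rows>=',round(max(np.linalg.norm(d)/.0417,abs(t)*360/7.16),1))
E
python3 - <<'E'
from h import *
for n,(u0,u1,v0,v1) in (("top",(312,386,215,287)),("scene",(80,182,180,265))):
    p=np.load(n+"0.npz")['p']; h=cv2.cvtColor(p,cv2.COLOR_RGB2HSV)
    m=np.zeros(p.shape[:2],np.uint8); m[v0:v1,u0:u1]=(h[v0:v1,u0:u1,1]<60)&(h[v0:v1,u0:u1,2]>60)
    cs,_=cv2.findContours(m,0,cv2.CHAIN_APPROX_NONE); c=max(cs,key=cv2.contourArea)[:,0]
    for z in((.03,0)): print(n,z,cv2.minAreaRect((ray(n,c,z)[:,:2]*1000).astype(np.float32)))
go(.505,.015,.16,79.2,(.246,-.575,.239,23.1))
go(.3,-.30,.22,79.2,(.246,-.575,.239,23.1))
E
```

```text
top 0.03 ((386.4371643066406, -309.87860107421875), (153.61964416503906, 149.24972534179688), 89.10360717773438)
top 0 ((385.31671142578125, -315.41900634765625), (156.9164276123047, 152.45269775390625), 89.10359954833984)
scene 0.03 ((397.98443603515625, -313.7557678222656), (152.12818908691406, 169.64358520507812), 88.91008758544922)
scene 0 ((371.3912353515625, -305.5054931640625), (158.1202850341797, 176.32559204101562), 88.91007995605469)
pos [ 0.246 -0.575  0.239] psi 23.1 shift [ 1.5657 -1.4703  0.2633] turn -0.1558 rows>= 15.6
pos [ 0.246 -0.575  0.239] psi 23.1 shift [ 0.5252 -0.7725  0.0633] turn -0.1558 rows>= 7.8
```

Emit:
{"name": "send_rows", "arguments": {
  "rows": "0.78 -0.73 0.13 -0.156; 0.78 -0.73 0.13 -0.156; 0.78 -0.73 0.13 -0.156; 0.78 -0.73 0.13 -0.156; 0.78 -0.73 0.13 -0.156; 0.78 -0.73 0.13 -0.156; 0.78 -0.73 0.13 -0.156; 0.78 -0.73 0.13 -0.156; 0.78 -0.73 0.13 -0.156; 0.78 -0.73 0.13 -0.156",
  "jaw": -1,
  "force": 20
}}

```text
clock: 0.93
tool_pos: [0.3753, -0.2797, 0.1995]
eef_rot: [0.769, 0.64, 0.0, -0.001]
contact_force: [-0.3, -0.3, -0.4]
opening: 1.002
finger_force: 0.0
```

```bash
python3 - <<'E'
from h import *
s=sensors.get_state(); print(np.round(s['q'],2),np.round(s['contact_force'],1))
go(.505,.015,.13,79.2)
E
```

```text
[ 0.81  0.58 -0.42  2.06  0.41  0.58 -0.07] [-0.3 -0.3 -0.4]
pos [ 0.3753 -0.2797  0.1995] psi 79.51 shift [1.0445 0.2463 0.2318] turn 0.0009 rows>= 7.9
```

Emit:
{"name": "send_rows", "arguments": {
  "rows": "1 0.246 0.23 0.001; 1 0.246 0.23 0.001; 1 0.246 0.23 0.001; 1 0.246 0.23 0.001; 1 0.246 0.23 0.001; 1 0.246 0.23 0.001; 1 0.246 0.23 0.001; 1 0.246 0.23 0.001; 1 0.246 0.23 0.001; 1 0.246 0.23 0.001"
}}

```text
clock: 1.77
tool_pos: [0.5035, -0.0007, 0.1303]
eef_rot: [0.772, 0.636, -0.0, 0.0]
contact_force: [-0.2, -0.4, 0.0]
opening: 1.0
finger_force: 0.0
```

```bash
python3 - <<'E'
from h import *
go(.505,.015,.029,79.2)
E
```

```text
pos [ 0.5035 -0.0007  0.1303] psi 78.93 shift [ 0.0522 -0.0051  0.3375] turn -0.0007 rows>= 2.5
```

Emit:
{"name": "send_rows", "arguments": {
  "rows": "0.052 -0.005 0.03 0; 0.052 -0.005 0.08 0; 0.052 -0.005 0.13 0; 0.052 -0.005 0.18 0; 0.052 -0.005 0.22 0; 0.052 -0.005 0.26 0; 0.052 -0.005 0.3 0; 0.052 -0.005 0.337 0; 0.052 -0.005 0.337 0"
}}

```text
clock: 2.52
tool_pos: [0.5033, 0.0116, 0.0283]
eef_rot: [0.773, 0.634, -0.002, 0.0]
contact_force: [-0.3, 0.1, -0.3]
opening: 1.0
finger_force: 0.0
```

Emit:
{"name": "send_rows", "arguments": {
  "rows": "0 0 0 0; 0 0 0 0; 0 0 0 0; 0 0 0 0; 0 0 0 0; 0 0 0 0; 0 0 0 0; 0 0 0 0; 0 0 0 0; 0 0 0 0",
  "jaw": 1,
  "force": 15
}}

```text
clock: 3.35
tool_pos: [0.5045, 0.0147, 0.0303]
eef_rot: [0.772, 0.635, -0.0, 0.001]
contact_force: [-1.0, -2.0, 6.8]
opening: 0.729
finger_force: 15.0
```

Emit:
{"name": "send_rows", "arguments": {
  "rows": "0 0 -0.03 0; 0 0 -0.07 0; 0 0 -0.12 0; 0 0 -0.17 0; 0 0 -0.22 0; 0 0 -0.27 0; 0 0 -0.32 0; 0 0 -0.37 0; 0 0 -0.4 0; 0 0 -0.4 0"
}}

```text
clock: 4.18
tool_pos: [0.5057, 0.0155, 0.1515]
eef_rot: [0.772, 0.636, 0.002, 0.001]
contact_force: [0.4, -0.0, -2.0]
opening: 0.725
finger_force: 15.0
```

```bash
python3 - <<'E'
from h import *
go(.387,-.3115,.149,79.2)
p,d=eyes.snapshot('scene'); cv2.imwrite('pics/lift.png',cv2.cvtColor(p[100:260,150:350],cv2.COLOR_RGB2BGR).repeat(3,0).repeat(3,1))
E
```

```text
pos [0.5057 0.0155 0.1515] psi 78.93 shift [-1.1456 -0.1789  0.0084] turn -0.0007 rows>= 8.3
```

View pics/lift.png

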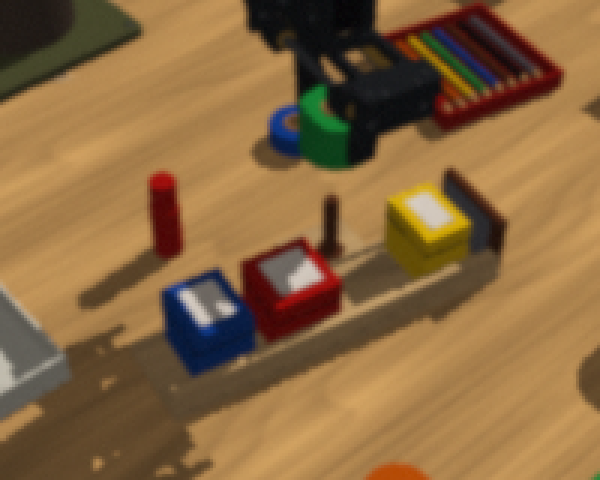

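The roll hangs level in the fingers at crop (330,125). The peg at (330,225) is free and the boxes are undisturbed.

Emit:
{"name": "send_rows", "arguments": {
  "rows": "-0.05 -0.01 0 0; -0.13 -0.02 0 0; -0.23 -0.04 0 0; -0.34 -0.05 0 0; -0.45 -0.07 0 0; -0.56 -0.09 0 0; -0.67 -0.1 0 0; -0.78 -0.12 0 0; -0.89 -0.14 0 0; -1 -0.156 0 0"
}}

```text
clock: 5.07
tool_pos: [0.3994, -0.2713, 0.1487]
eef_rot: [0.772, 0.636, -0.0, -0.001]
contact_force: [1.6, -0.1, -1.2]
opening: 0.724
finger_force: 15.0
```

Emit:
{"name": "send_rows", "arguments": {
  "rows": "-0.09 -0.015 0 0; -0.146 -0.023 0 0; -0.146 -0.023 0 0; -0.146 -0.023 0.05 0; -0.146 -0.023 0.1 0; -0.146 -0.023 0.15 0; -0.146 -0.023 0.2 0; -0.146 -0.023 0.25 0; -0.146 -0.023 0.3 0; -0.146 -0.023 0.3 0"
}}

```text
clock: 5.9
tool_pos: [0.3853, -0.3092, 0.0571]
eef_rot: [0.771, 0.637, -0.0, -0.003]
contact_force: [0.5, 0.1, -0.7]
opening: 0.733
finger_force: 15.0
```

```bash
python3 - <<'E'
from h import *
go(.387,-.3115,.02,79.2)
p,d=eyes.snapshot('scene'); cv2.imwrite('pics/bask.png',cv2.cvtColor(p[130:290,40:240],cv2.COLOR_RGB2BGR).repeat(3,0).repeat(3,1))
E
```

```text
pos [ 0.3853 -0.3092  0.0571] psi 79.08 shift [-0.0063  0.0071  0.1236] turn -0.0003 rows>= 0.9
```

View pics/bask.png

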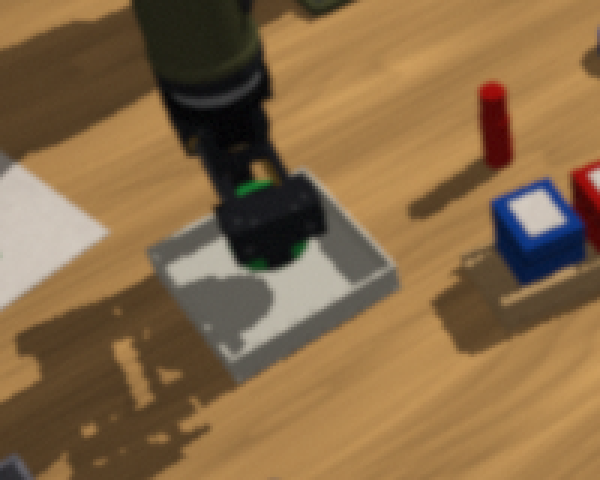

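The roll is held over the basket at about crop (270,215), centred and clear of the walls. I'll lower it now.

Emit:
{"name": "send_rows", "arguments": {
  "rows": "0 0 0.03 0; 0 0 0.06 0; 0 0 0.085 0; 0 0 0.1 0; 0 0 0.112 0; 0 0 0.12 0; 0 0 0.12 0; 0 0 0.12 0; 0 0 0.12 0"
}}

```text
clock: 6.7
tool_pos: [0.386, -0.312, 0.0239]
eef_rot: [0.772, 0.636, 0.0, 0.0]
contact_force: [0.1, 0.5, -0.4]
opening: 0.727
finger_force: 15.0
```

Emit:
{"name": "send_rows", "arguments": {
  "rows": "0 0 0.005 0; 0 0 0.01 0; 0 0 0.01 0; 0 0 0.015 0; 0 0 0.015 0; 0 0 0.015 0"
}}

```text
clock: 7.2
tool_pos: [0.3858, -0.3118, 0.0191]
eef_rot: [0.772, 0.636, -0.0, -0.0]
contact_force: [-0.5, -0.7, -1.1]
opening: 0.726
finger_force: 15.0
```

Emit:
{"name": "send_rows", "arguments": {
  "rows": "0 0 0.004 0; 0 0 0.004 0; 0 0 0.008 0; 0 0 0.008 0; 0 0 0.008 0"
}}

```text
clock: 7.62
tool_pos: [0.3858, -0.3119, 0.018]
eef_rot: [0.772, 0.636, -0.0, 0.001]
contact_force: [-1.7, 0.2, 14.5]
opening: 0.73
finger_force: 15.0
```

Emit:
{"name": "send_rows", "arguments": {
  "rows": "0 0 -0.004 0; 0 0 -0.004 0; 0 0 -0.004 0"
}}

```text
clock: 7.87
tool_pos: [0.386, -0.312, 0.0181]
eef_rot: [0.772, 0.636, 0.0, 0.0]
contact_force: [-1.1, 0.3, 4.9]
opening: 0.728
finger_force: 15.0
```

Emit:
{"name": "send_rows", "arguments": {
  "rows": "0 0 0 0; 0 0 0 0; 0 0 0 0; 0 0 0 0; 0 0 0 0; 0 0 -0.03 0; 0 0 -0.08 0; 0 0 -0.15 0; 0 0 -0.24 0; 0 0 -0.35 0",
  "jaw": -0.75
}}

```text
clock: 8.7
tool_pos: [0.3848, -0.3113, 0.1237]
eef_rot: [0.772, 0.636, -0.001, -0.001]
contact_force: [0.6, -0.5, -0.2]
opening: 0.874
finger_force: 0.0
```

```bash
python3 - <<'E'
from h import *
s=sensors.get_state(); print(np.round(s['contact_force'],1),s['opening'])
y=np.array([.188,.982]); x=np.array([.982,-.188]); peg=np.array([.504,.0152])
o=peg+.049*x-.043*y; print('rack origin',o)
t=o-.156*y; print(t, 'end_face',o+.155*y)
go(t[0],t[1],.14,79.2)
p,d=eyes.snapshot('scene'); cv2.imwrite('pics/rel.png',cv2.cvtColor(p[130:290,40:240],cv2.COLOR_RGB2BGR).repeat(3,0).repeat(3,1))
E
```

```text
[ 0.6 -0.5 -0.2] 0.8737406841417708
rack origin [ 0.544034 -0.036238]
[ 0.514706 -0.18943 ] end_face [0.573174 0.115972]
pos [ 0.3848 -0.3113  0.1237] psi 78.97 shift [ 0.4815  0.3473 -0.0543] turn -0.0006 rows>= 4.3
```

View pics/rel.png

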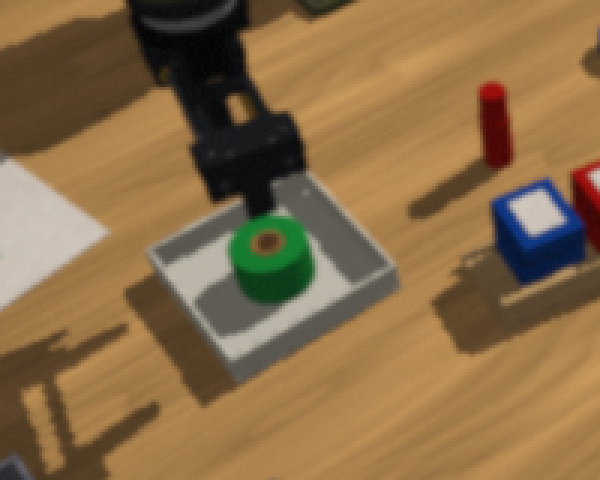

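The roll lies flat in the basket (crop 270,260). Next I'll shut the jaw and go behind the blue box.

Emit:
{"name": "send_rows", "arguments": {
  "rows": "0.04 0.03 -0.05 0; 0.12 0.08 -0.05 0; 0.2 0.14 -0.05 0; 0.28 0.2 -0.05 0; 0.36 0.26 -0.05 0; 0.44 0.31 -0.05 0; 0.48 0.347 -0.05 0; 0.48 0.347 -0.05 0; 0.48 0.347 -0.05 0",
  "jaw": 1
}}

```text
clock: 9.5
tool_pos: [0.5156, -0.1901, 0.1382]
eef_rot: [0.771, 0.636, -0.0, 0.0]
contact_force: [0.3, -0.7, -0.9]
opening: 0.22
finger_force: 0.0
```

```bash
python3 - <<'E'
from h import *
print(sensors.get_state()['opening'])
go(.5147,-.1894,.024,79.2)
E
```

```text
0.21997175673718983
pos [ 0.5156 -0.1901  0.1382] psi 79.03 shift [ 0.0016 -0.0035  0.3806] turn -0.0005 rows>= 2.7
```

Emit:
{"name": "send_rows", "arguments": {
  "rows": "0 -0.003 0.04 0; 0 -0.003 0.1 0; 0 -0.003 0.16 0; 0 -0.003 0.22 0; 0 -0.003 0.27 0; 0 -0.003 0.31 0; 0 -0.003 0.345 0; 0 -0.003 0.37 0; 0 -0.003 0.38 0; 0 -0.003 0.38 0"
}}

```text
clock: 10.33
tool_pos: [0.5141, -0.1908, 0.0236]
eef_rot: [0.772, 0.635, -0.001, -0.0]
contact_force: [-0.0, 1.4, -0.3]
opening: 0.002
finger_force: 0.0
```

Emit:
{"name": "send_rows", "arguments": {
  "rows": "0 0 0 0; 0 0 0 0; 0 0 0 0"
}}

```text
clock: 10.58
tool_pos: [0.5151, -0.1905, 0.0245]
eef_rot: [0.772, 0.636, 0.0, 0.001]
contact_force: [-0.5, 0.5, 0.1]
opening: 0.003
finger_force: 0.0
```

Emit:
{"name": "send_rows", "arguments": {
  "rows": "0.01 0 0 0; 0.02 0 0 0; 0.03 0 0 0; 0.04 0 0 0; 0.05 0 0 0; 0.06 0 0 0; 0.07 0 0 0; 0.08 0 0 0; 0.09 0 0 0; 0.1 0 0 0"
}}

```text
clock: 11.42
tool_pos: [0.5205, -0.1611, 0.024]
eef_rot: [0.772, 0.635, -0.0, 0.0]
contact_force: [-0.2, -1.7, 1.6]
opening: 0.004
finger_force: 1.2
```

Emit:
{"name": "send_rows", "arguments": {
  "rows": "0.01 0 0 0; 0.02 0 0 0; 0.03 0 0 0; 0.04 0 0 0; 0.05 0 0 0; 0.06 0 0 0; 0.07 0 0 0; 0.08 0 0 0; 0.09 0 0 0; 0.1 0 0 0"
}}

```text
clock: 12.25
tool_pos: [0.5262, -0.1313, 0.0239]
eef_rot: [0.772, 0.636, -0.0, 0.0]
contact_force: [-0.6, -4.2, 2.7]
opening: 0.006
finger_force: 2.4
```

```bash
python3 - <<'E'
from h import *
p,d=eyes.snapshot('scene'); cv2.imwrite('pics/push.png',cv2.cvtColor(p[120:260,170:350],cv2.COLOR_RGB2BGR).repeat(4,0).repeat(4,1))
for n in('scene','top'):
    p,d=eyes.snapshot(n)
    for k,v in tops(n,p,d).items(): print(n,k,v)
E
```

```text
scene yellow {'px': [292.2, 171.5], 'c': [566.6, 72.2], 'sz': [50.7, 70.2], 'ang': 79.3, 'z': 67.4, 'n': 253}
scene red {'px': [255.9, 187.7], 'c': [548.5, -38.5], 'sz': [61.5, 69.7], 'ang': 78.6, 'z': 67.5, 'n': 248}
scene blue {'px': [240.3, 189.3], 'c': [529.2, -70.5], 'sz': [10.2, 45.9], 'ang': 84.9, 'z': 67.9, 'n': 49}
top yellow {'px': [215.8, 185.9], 'c': [561.7, 76.7], 'sz': [46.5, 63.8], 'ang': 79.0, 'z': 68.0, 'n': 229}
top red {'px': [254.7, 192.8], 'c': [543.8, -35.0], 'sz': [59.3, 64.1], 'ang': 78.4, 'z': 68.2, 'n': 223}
top blue {'px': [268.4, 199.1], 'c': [528.5, -74.3], 'sz': [65.1, 30.3], 'ang': 9.0, 'z': 67.8, 'n': 84}
```

View pics/push.png

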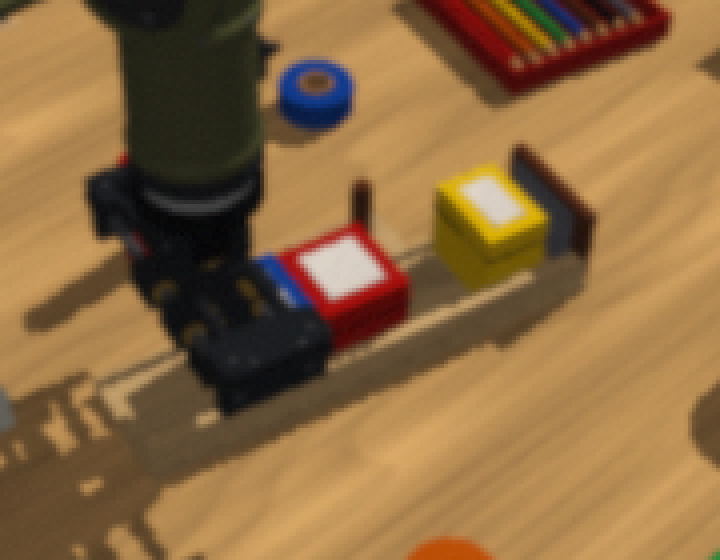

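Blue and red are together and moving: red's front is at crop (405,290) and yellow is still waiting at (490,230). The gripper body passes only about 3 mm above the glue stick (crop 125,200), so I'll back off, raise the tool 8 mm and go on.

Emit:
{"name": "send_rows", "arguments": {
  "rows": "-0.01 0 0 0; -0.01 0 0 0; -0.01 0 -0.013 0; -0.01 0 -0.027 0; -0.01 0 -0.027 0; 0 0 -0.027 0; 0 0 -0.027 0"
}}

```text
clock: 12.98
tool_pos: [0.5266, -0.1305, 0.0322]
eef_rot: [0.772, 0.636, 0.001, -0.0]
contact_force: [0.4, 0.7, -0.4]
opening: 0.006
finger_force: 0.0
```

Emit:
{"name": "send_rows", "arguments": {
  "rows": "0.01 0 0 0; 0.02 0 0 0; 0.03 0 0 0; 0.04 0 0 0; 0.05 0 0 0; 0.06 0 0 0; 0.07 0 0 0; 0.08 0 0 0; 0.09 0 0 0; 0.1 0 0 0"
}}

```text
clock: 13.82
tool_pos: [0.5319, -0.102, 0.0321]
eef_rot: [0.772, 0.636, -0.0, 0.0]
contact_force: [-0.3, -5.1, 3.4]
opening: 0.007
finger_force: 2.6
```

```bash
python3 - <<'E'
from h import *
s=sensors.get_state();print(np.round(s['contact_force'],1),s['tool_pos'])
for n in('scene','top'):
    p,d=eyes.snapshot(n)
    for k,v in tops(n,p,d).items(): print(n,k,v)
    g=np.load(n+'0.npz')['p']; 
    for q in(g,p):
        W=ray(n,np.argwhere(mask(q,'red')>0)[:,::-1],.085); m=(abs(W[:,0]-.44)<.04)&(abs(W[:,1]+.078)<.035); print(n,'glue',m.sum(),W[m].mean(0).round(4) if m.any() else 0)
E
```

```text
[-0.3 -5.1  3.4] [ 0.53193153 -0.10198915  0.03206293]
scene yellow {'px': [292.0, 171.6], 'c': [566.5, 72.0], 'sz': [51.1, 70.2], 'ang': 79.3, 'z': 67.4, 'n': 256}
scene red {'px': [265.6, 183.3], 'c': [554.5, -9.5], 'sz': [59.6, 70.0], 'ang': 78.9, 'z': 67.6, 'n': 223}
scene blue {'px': [250.5, 184.2], 'c': [530.4, -40.0], 'sz': [3.8, 33.3], 'ang': 73.8, 'z': 67.7, 'n': 15}
scene glue 114 [ 0.4222 -0.0993  0.085 ]
scene glue 37 [ 0.4277 -0.1071  0.085 ]
top yellow {'px': [215.9, 185.7], 'c': [561.6, 76.7], 'sz': [46.5, 64.1], 'ang': 79.0, 'z': 68.4, 'n': 230}
top red {'px': [244.6, 190.4], 'c': [549.3, -6.3], 'sz': [60.1, 64.0], 'ang': 79.2, 'z': 68.3, 'n': 224}
top blue {'px': [257.7, 197.5], 'c': [533.6, -42.4], 'sz': [67.4, 26.9], 'ang': 12.6, 'z': 68.6, 'n': 76}
top glue 16 [ 0.4033 -0.0843  0.085 ]
top glue 0 0
```

Emit:
{"name": "send_rows", "arguments": {
  "rows": "0.01 0 0 0; 0.02 0 0 0; 0.03 0 0 0; 0.04 0 0 0; 0.05 0 0 0; 0.06 0 0 0; 0.07 0 0 0; 0.08 0 0 0; 0.09 0 0 0; 0.1 0 0 0"
}}

```text
clock: 14.75
tool_pos: [0.5378, -0.0723, 0.032]
eef_rot: [0.772, 0.636, -0.0, 0.0]
contact_force: [-1.3, -5.3, 4.2]
opening: 0.004
finger_force: 2.5
```

```bash
python3 - <<'E'
from h import *
s=sensors.get_state();print(np.round(s['contact_force'],1),np.round(s['moment'],2),s['tool_pos'])
for n in('scene','top'):
    p,d=eyes.snapshot(n)
    for k,v in tops(n,p,d).items(): print(n,k,v)
    if n=='scene': cv2.imwrite('pics/push2.png',cv2.cvtColor(p[120:260,190:340],cv2.COLOR_RGB2BGR).repeat(4,0).repeat(4,1))
E
```

```text
[-1.3 -5.3  4.2] [-0.94  0.1   0.04] [ 0.53778735 -0.07229505  0.03203286]
scene yellow {'px': [292.9, 171.1], 'c': [567.3, 75.2], 'sz': [44.6, 70.5], 'ang': 79.3, 'z': 67.5, 'n': 217}
scene red {'px': [275.6, 178.2], 'c': [559.9, 19.7], 'sz': [60.7, 69.1], 'ang': 78.2, 'z': 67.6, 'n': 209}
top yellow {'px': [215.6, 185.7], 'c': [561.7, 77.4], 'sz': [45.4, 64.0], 'ang': 79.3, 'z': 68.2, 'n': 222}
top red {'px': [234.2, 188.4], 'c': [554.9, 22.7], 'sz': [58.6, 64.5], 'ang': 78.8, 'z': 68.1, 'n': 216}
top blue {'px': [246.9, 196.8], 'c': [536.8, -14.9], 'sz': [51.6, 25.7], 'ang': 1.5, 'z': 68.6, 'n': 65}
```

View pics/push2.png

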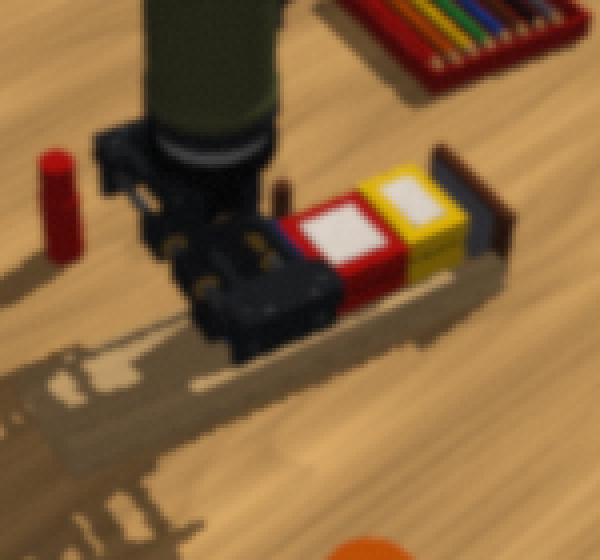

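The row is nearly closed and has about 17 mm left to the board (crop 480,220). The glue stick at (60,205) is untouched. I'll approach gently.

Emit:
{"name": "send_rows", "arguments": {
  "rows": "0.004 0 0 0; 0.008 0 0 0; 0.012 0 0 0; 0.016 0 0 0; 0.02 0 0 0; 0.024 0 0 0; 0.028 0 0 0; 0.032 0 0 0; 0.036 0 0 0; 0.04 0 0 0"
}}

```text
clock: 15.68
tool_pos: [0.5396, -0.0618, 0.032]
eef_rot: [0.772, 0.635, -0.001, 0.0]
contact_force: [-0.4, -5.1, 3.5]
opening: 0.007
finger_force: 3.0
```

Emit:
{"name": "send_rows", "arguments": {
  "rows": "0.001 0 0 0; 0.002 0 0 0; 0.003 0 0 0; 0.004 0 0 0; 0.005 0 0 0; 0.006 0 0 0; 0.007 0 0 0; 0.008 0 0 0; 0.009 0 0 0; 0.01 0 0 0"
}}

```text
clock: 16.52
tool_pos: [0.5402, -0.0589, 0.032]
eef_rot: [0.772, 0.635, -0.001, 0.0]
contact_force: [-0.8, -5.1, 3.3]
opening: 0.002
finger_force: 3.0
```

Emit:
{"name": "send_rows", "arguments": {
  "rows": "0.001 0 0 0; 0.002 0 0 0; 0.003 0 0 0; 0.004 0 0 0; 0.005 0 0 0; 0.006 0 0 0; 0.007 0 0 0; 0.008 0 0 0"
}}

```text
clock: 17.18
tool_pos: [0.5407, -0.0566, 0.032]
eef_rot: [0.772, 0.635, -0.001, 0.0]
contact_force: [-0.5, -5.3, 2.9]
opening: 0.005
finger_force: 3.0
```

Emit:
{"name": "send_rows", "arguments": {
  "rows": "0.001 0 0 0; 0.002 0 0 0; 0.003 0 0 0; 0.004 0 0 0; 0.005 0 0 0"
}}

```text
clock: 17.6
tool_pos: [0.541, -0.0551, 0.032]
eef_rot: [0.772, 0.635, -0.001, 0.0]
contact_force: [-1.1, -6.7, 3.1]
opening: 0.008
finger_force: 3.0
```

Emit:
{"name": "send_rows", "arguments": {
  "rows": "0.001 0 0 0; 0.002 0 0 0; 0.003 0 0 0; 0.003 0 0 0"
}}

```text
clock: 17.93
tool_pos: [0.5412, -0.0541, 0.032]
eef_rot: [0.772, 0.635, -0.001, 0.0]
contact_force: [-0.9, -4.6, 3.8]
opening: 0.004
finger_force: 2.9
```

Emit:
{"name": "send_rows", "arguments": {
  "rows": "0.001 0 0 0; 0.002 0 0 0; 0.003 0 0 0; 0.003 0 0 0"
}}

```text
clock: 18.27
tool_pos: [0.5413, -0.0532, 0.032]
eef_rot: [0.772, 0.635, -0.001, 0.0]
contact_force: [-1.5, -5.8, 2.9]
opening: 0.01
finger_force: 2.9
```

Emit:
{"name": "send_rows", "arguments": {
  "rows": "0.001 0 0 0; 0.002 0 0 0; 0.003 0 0 0; 0.003 0 0 0"
}}

```text
clock: 18.6
tool_pos: [0.5415, -0.0525, 0.032]
eef_rot: [0.772, 0.635, -0.001, 0.0]
contact_force: [-2.0, -6.7, 3.1]
opening: 0.004
finger_force: 3.0
```

Emit:
{"name": "send_rows", "arguments": {
  "rows": "0.001 0 0 0; 0.002 0 0 0; 0.003 0 0 0; 0.003 0 0 0"
}}

```text
clock: 18.93
tool_pos: [0.5414, -0.0525, 0.032]
eef_rot: [0.773, 0.635, -0.001, 0.001]
contact_force: [-1.5, -7.9, 3.7]
opening: 0.008
finger_force: 3.8
```

The tool has stopped and the force is climbing, so the row is against the board. I'll build up the force gradually.

Emit:
{"name": "send_rows", "arguments": {
  "rows": "0.001 0 0 0; 0.002 0 0 0; 0.003 0 0 0; 0.004 0 0 0; 0.004 0 0 0"
}}

```text
clock: 19.35
tool_pos: [0.5414, -0.0525, 0.032]
eef_rot: [0.773, 0.635, -0.002, 0.001]
contact_force: [-2.1, -9.0, 3.2]
opening: 0.004
finger_force: 4.8
```

Emit:
{"name": "send_rows", "arguments": {
  "rows": "0.001 0 0 0; 0.002 0 0 0; 0.003 0 0 0; 0.003 0 0 0; 0.003 0 0 0"
}}

```text
clock: 19.77
tool_pos: [0.5414, -0.0525, 0.032]
eef_rot: [0.773, 0.634, -0.003, 0.001]
contact_force: [-0.3, -11.4, 3.6]
opening: 0.007
finger_force: 5.5
```

Emit:
{"name": "send_rows", "arguments": {
  "rows": "0.001 0 0 0; 0.002 0 0 0; 0.003 0 0 0; 0.004 0 0 0; 0.005 0 0 0; 0.005 0 0 0; 0.005 0 0 0"
}}

```text
clock: 20.35
tool_pos: [0.5414, -0.0526, 0.0321]
eef_rot: [0.773, 0.634, -0.003, 0.002]
contact_force: [-2.1, -14.3, 4.3]
opening: 0.006
finger_force: 6.8
```

Emit:
{"name": "send_rows", "arguments": {
  "rows": "0.001 0 0 0; 0.002 0 0 0; 0.003 0 0 0; 0.003 0 0 0; 0.003 0 0 0"
}}

```text
clock: 20.77
tool_pos: [0.5413, -0.0526, 0.0321]
eef_rot: [0.774, 0.634, -0.004, 0.002]
contact_force: [-0.8, -15.9, 5.0]
opening: 0.006
finger_force: 7.5
```

Emit:
{"name": "send_rows", "arguments": {
  "rows": "0 0 0 0; 0 0 0 0; 0 0 0 0; 0 0 0 0; 0 0 0 0; 0 0 0 0; 0 0 0 0; 0 0 0 0; 0 0 0 0; 0 0 0 0"
}}

```text
clock: 21.6
tool_pos: [0.5414, -0.0526, 0.032]
eef_rot: [0.774, 0.634, -0.004, 0.002]
contact_force: [-2.1, -14.4, 3.8]
opening: 0.004
finger_force: 7.5
```

Emit:
{"name": "send_rows", "arguments": {
  "rows": "0 0 0 0; 0 0 0 0; 0 0 0 0; 0 0 0 0; 0 0 0 0; 0 0 0 0; 0 0 0 0; 0 0 0 0; 0 0 0 0; 0 0 0 0"
}}

```text
clock: 22.43
tool_pos: [0.5413, -0.0526, 0.032]
eef_rot: [0.774, 0.634, -0.004, 0.002]
contact_force: [-2.0, -15.0, 5.8]
opening: 0.006
finger_force: 7.5
```

Emit:
{"name": "send_rows", "arguments": {
  "rows": "-0.01 0 0 0; -0.02 0 0 0; -0.03 0 0 0; -0.05 0 0 0; -0.08 0 0 0; -0.12 0 0 0; -0.15 0 0 0; -0.15 0 -0.05 0; -0.15 0 -0.13 0; -0.15 0 -0.22 0"
}}

```text
clock: 23.27
tool_pos: [0.5329, -0.0914, 0.0977]
eef_rot: [0.772, 0.635, -0.001, -0.001]
contact_force: [0.8, -0.8, 0.2]
opening: 0.01
finger_force: 0.0
```

Emit:
{"name": "send_rows", "arguments": {
  "rows": "-0.1 0 -0.1 0; -0.2 0 -0.2 0; -0.3 0 -0.25 0; -0.4 0 -0.25 0; -0.5 0 -0.25 0; -0.6 0 -0.25 0; -0.7 0 -0.25 0; -0.7 0 -0.25 0; -0.7 0 -0.25 0; -0.7 0 -0.25 0"
}}

```text
clock: 24.1
tool_pos: [0.4936, -0.2962, 0.1729]
eef_rot: [0.772, 0.635, 0.0, -0.0]
contact_force: [-0.2, 0.9, -0.1]
opening: 0.003
finger_force: 0.0
```

```bash
python3 - <<'E'
from h import *
y=np.array([.188,.982]); o=np.array([544.0,-36.2])
for n in('scene','top'):
    p,d=eyes.snapshot(n)
    for k,v in tops(n,p,d).items(): print(n,k,v,'rack y',round((np.array(v['c'])-o)@y,1))
    if n=='scene': cv2.imwrite('pics/end.png',cv2.cvtColor(p[100:270,80:340],cv2.COLOR_RGB2BGR).repeat(3,0).repeat(3,1))
E
```

```text
scene yellow {'px': [298.9, 168.2], 'c': [571.1, 95.2], 'sz': [46.0, 69.7], 'ang': 79.6, 'z': 67.6, 'n': 219} rack y 134.1
scene red {'px': [282.1, 177.3], 'c': [564.1, 37.1], 'sz': [63.3, 70.2], 'ang': 78.6, 'z': 67.4, 'n': 223} rack y 75.8
scene blue {'px': [261.5, 184.7], 'c': [549.2, -19.8], 'sz': [58.1, 68.7], 'ang': 82.2, 'z': 67.2, 'n': 241} rack y 17.1
top yellow {'px': [209.0, 184.2], 'c': [565.5, 96.4], 'sz': [49.3, 64.2], 'ang': 78.9, 'z': 68.2, 'n': 246} rack y 134.3
top red {'px': [228.0, 187.0], 'c': [558.7, 41.5], 'sz': [57.2, 64.4], 'ang': 77.9, 'z': 68.3, 'n': 214} rack y 79.1
top blue {'px': [247.5, 192.5], 'c': [543.6, -14.7], 'sz': [51.7, 63.4], 'ang': 78.8, 'z': 68.6, 'n': 188} rack y 21.0
```

View pics/end.png

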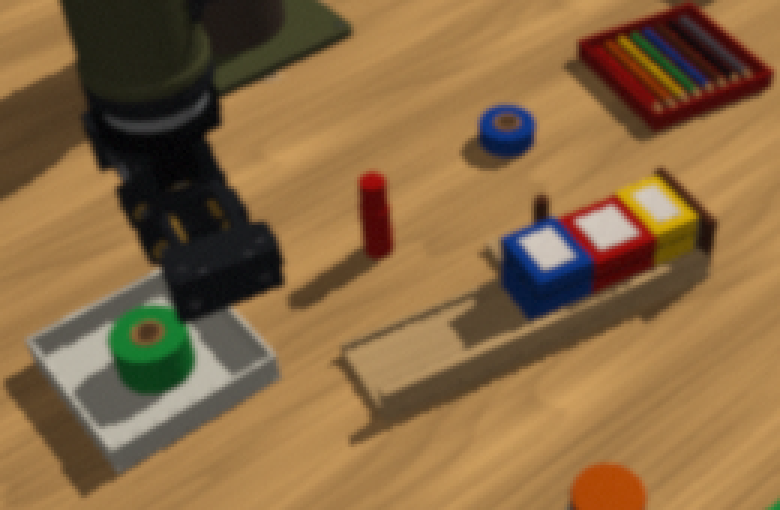

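The row is closed up against the board: blue (545,270), red (610,240), yellow (660,215), with measured rack y close to the tight values of 20, 78 and 132 mm. The roll lies flat in the basket at (150,350), and the glue stick and blue roll haven't moved.

```bash
python3 -c "
from plant import finish_job
print(finish_job())"
```

```text
the job is handed in; nothing more can be done
None
```

The job is handed in: the green roll lies flat in the white basket, and the three boxes sit tight against the end board. I held the row for about 1.7 s at about 15 N at the wrist, an estimated 10 N on the felt after box friction, then drew back clear.

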